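Lever open the easel box and hold the mast flange over its screw holes

ROBOT

A 7-joint arm with a two-finger parallel gripper is mounted at the origin on the work surface. World frame = base frame: x ahead of the robot, y to its left, z up, the work surface at z = 0. Lengths are in m, angles in rad, forces in N, time in s.
With the tool pointing down it reaches from about 0.4 to 0.875 m from the base axis. Payload 19.3 kg.
Tool frame: the origin (TCP) lies at the very end of the fingers, on their centre line; the grasp point (between the pads) lies 19 mm behind it; z points along the fingers, y is the line along which they close (so a half turn about z gives the same grasp; the last joint's range is limited). The gripper opens to 85 mm and grips with 20 to 120 N. Pads are 22 mm wide; open, the fingers measure 114 mm over their backs; the gripper's body (76 mm by 85 mm) begins 54 mm behind the grasp point. The pads swing forward as they close: fully open they stand 13 mm farther back than shut.
Start: joints at [-1.358, 0.521, -0.036, 1.599, 0.021, 1.021, -0.113], TCP at [0.174, 0.6, 0.231] pointing down, gripper open.
Joint ranges: [-2.91, 2.91], [-0.3, 2.13], [-1.5, 1.42], [0.17, 2.43], [-1.26, 4.41], [0.16, 1.93], [-2.52, 2.52]. Speed limits (rad/s): [1.89, 1.89, 2.39, 2.39, 3.01, 3.01, 3.01].

INTERFACE

Orientations are given as [roll, pitch, yaw] about the fixed x, y, z axes, in that order (R = Rz(yaw) Ry(pitch) Rx(roll)).
In Python, from workcell import monitor, viewer, bot gives the robot as it stands.
- The arm moves only by the tool move_arm, never from a script. Its arguments are lists of equal length, an entry for each row: "gripper": the opening, from 0 (shut) to 1 (fully open); "linear": the shift along the tool's x, y, z in cm, a list of three; "twist": the turn about the tool's z in degrees. A call has 1 to 8 rows; each row shifts and turns the commanded pose from where the row before left it, along the tool's axes as they then stand; what a row does not reach is not made up. A row lasts 1/10 s, in which the tool goes at most 50 mm and 8.59 degrees, less where a joint would pass 70% of its speed; a pose out of reach is approached as far as the arm can. A call with a gripper value outside its range is refused whole. The fingers move at their own pace and stop on an object; "squeeze" is the grip in N (left out, the last holds). Time passes only in rows, so rows that do not move let the fingers close. It gives the time, the measured TCP pose, the force, the opening and the grip force at its end, in the units of the state.
- monitor.observe(): the state, without advancing time (a new reading comes with each control period).
- viewer.grab_frame(name): name is "scene" or "side" or "wrist"; returns a dict with "img" (400x640x3 uint8, red, green, blue), "K" (3x3 intrinsics, pixels), "eye" and "rotation" of the camera in the world. Camera axes: x right, y up, looking along -z (the intrinsics and any distortion apply to the point x, -y, -z); pixel columns grow to the right and rows downward; lengths in m; the calibration is good to about 2 mm. The wrist camera is an equidistant fisheye: a pixel r from the principal point sees the ray r / f radians off the axis. A picture is of the moment at which its call begins. There is no depth.
- bot.job_done(): hands the job in; it is judged then, once.
The state is a dict: "clock": time; "qpos": joint angles; "qd": joint speeds; "joint_efforts": joint torques, N m; "position": TCP position; "tool_rot": TCP orientation; "force": force on the tool from outside, world axes, zero at the start; "moment": the same for the moment, N m; "grip_width": finger opening in m; "finger_force": force on a finger pad.
Only numpy, scipy, OpenCV 4.12 (cv2) and the standard library are available. Lean on these libraries where they do the work, as an engineer would, in place of code of your own. Each camera call takes 0.05 s, during which the arm holds its last target. There are 200 camera calls.

TASK

Open the easel box: slip the palette knife's blade under the lid's overhanging edge, lever the lid up with the knife (not with the gripper), swing it over past upright so that it stays open, and leave the knife lying flat on the table. Then pick up the square-tube mounting flange and finish holding it in the gripper, still and level, hovering about 15 mm above the box's deck without touching it, all four of its holes lined up over the four threaded holes so that each threaded hole shows whole through its flange hole. Do not put it down or let go at the end, and leave the brush jar, paint bottle and tape roll where they are.

Things in the scene. Friction and masses are not known exactly. Their poses are not given: they have to be found in the camera images.
- mount: Easel box, fixed: dark wooden block 150 (x) x 170 (y from -80 to +90) x 28 mm tall, carrying a metal deck 130 x 128 mm (y -58 to +70), top 42 mm up. A flat wooden lid covers the deck, hinged along the +y side. Origin: underside, straight below the centre of the four threaded holes; z up, y points from the lid's free edge to its hinge.
- deck (a point): Centre of the four threaded holes, on the deck's top face (mount frame 0, 0, 42 mm), same axes as the box. Hidden under the lid at the start.
- thread0 (a point): Mouth of a threaded hole, 7 mm in diameter, in the deck at x -32 mm, y -17 mm of the box's frame.
- thread1 (a point): Mouth of a threaded hole, 7 mm in diameter, in the deck at x 32 mm, y -17 mm of the box's frame.
- thread2 (a point): Mouth of a threaded hole, 7 mm in diameter, in the deck at x -32 mm, y 17 mm of the box's frame.
- thread3 (a point): Mouth of a threaded hole, 7 mm in diameter, in the deck at x 32 mm, y 17 mm of the box's frame.
- lid (a joint): Lid angle, rad: 0 shut (level), 1.57 upright, 2.0 at its stop. Flat wooden board 130 mm wide (x), 155 mm from hinge axis to free edge, 6 mm thick, about 0.12 kg. The hinge is stiff: the lid stays at any angle; lifting its free edge takes about 2 N.
- lip (a point): Middle of the lid's free edge, on its underside; moves with the lid. Shut: 0, -80, 44 mm in the box's frame. There the lid overhangs the deck's side face by 22 mm, leaving a slot under it 16 mm high (28 to 44 mm above the table), 22 mm deep, open towards the box's -y.
- lid_hinge (a point): Middle of the lid's hinge axis (at mid thickness of the lid), which runs along the box's x: 0, 75, 47 mm in the box's frame.
- knife: Palette knife lying on the table, blade along its +x. Wooden handle 100 mm long (x -50 to +50), 20 mm wide, 22 mm tall; a brass ferrule and thin neck; then a flat steel blade, x 70 to 150 mm, 24 mm wide (16 mm at the last 13 mm), 2.5 mm thick, 11 mm above the handle's underside. About 90 g, balancing near x 27 mm. Origin: centre of the handle's underside; z up.
- knife_tip (a point): Tip of the blade: 150, 0, 11 mm in the knife's frame.
- flange: Steel mounting flange, loose, standing on its plate: plate 90 (x) x 60 (y) x 6 mm, four clear holes 15 mm in diameter at x +-32, y +-17 mm; a square tube 28 x 28 mm stands at its centre, up to 76 mm above the underside, sides parallel to the plate's. About 0.25 kg. Origin: centre of the plate's underside; z up. Fits either way round.
- hole0 (a point): Centre of a flange hole, on the plate's underside, at x -32 mm, y -17 mm of the flange's frame.
- hole1 (a point): Centre of a flange hole, on the plate's underside, at x 32 mm, y -17 mm of the flange's frame.
- hole2 (a point): Centre of a flange hole, on the plate's underside, at x -32 mm, y 17 mm of the flange's frame.
- hole3 (a point): Centre of a flange hole, on the plate's underside, at x 32 mm, y 17 mm of the flange's frame.
- brush_jar: Bystander: white jar with brushes, 72 mm across, 100 mm tall, brushes up to 205 mm. Origin: centre of its underside.
- paint_bottle: Bystander: paint bottle, 48 mm across, 120 mm tall. Origin: centre of its underside.
- tape_roll: Bystander: roll of tape lying flat, 84 mm across, 24 mm tall. Origin: centre of its underside.
There are look-alikes about, which are no part of the job. Several things have the shape of the mount; the one meant has the colours described above.

How it is judged:
By the outcome, as a careful person would: the job done as asked, in the order asked, and still so for the second after the job is handed in, while the arm keeps its last pose, push and grip.
It also fails if it takes over 66 s, if anything falls off the work surface, if the arm or the gripper's body presses on something with over 40 N, if the wrist force passes 120 N, or if a joint passes its speed limit or range.

## Working session

There is one attempt and no reset: what is moved stays moved. The work goes in short steps, Python scripts to look and compute and a tool call to move; the robot and the scene stay as the last step left them, time stands still between calls to the robot, and variables do not carry over. Pictures are saved under pics/ and viewed, at most 10 in all, crops included, and the job is handed in when it is done.

Besides the shell and the picture viewer there is one more tool, called in YAML: its name, and indented under it one key for each argument. move_arm: Moves the arm, as the interface text tells. Its arguments: {"type":"object","properties":{"gripper":{"type":"array"},"linear":{"type":"array"},"twist":{"type":"array"},"squeeze":{"type":"number"}},"required":["gripper","linear","twist"]}

```bash
ls; mkdir -p pics; python3 - <<'E'
from workcell import monitor, viewer, bot
import cv2,numpy as np,pickle
s=monitor.observe(); print(s)
d={n:viewer.grab_frame(n) for n in ["scene","side","wrist"]}
pickle.dump(d,open('d0.pkl','wb'))
for n in d:
    cv2.imwrite(f'pics/{n}0.png',d[n]['img'][:,:,::-1]); print(n,d[n]['K'],d[n]['eye'],d[n]['rotation'],d[n].keys())
E
```

```text
pics
{'clock': 0.0, 'qpos': array([-1.35821575,  0.52200888, -0.03634351,  1.59999559,  0.02118625,
        1.02107591, -0.11281083]), 'qd': array([-6.83228724e-06, -3.04710187e-05,  8.36664612e-04, -1.62189191e-04,
       -6.98361342e-04, -1.00579092e-03, -6.66519926e-05]), 'joint_efforts': array([ 1.18108732e-03, -9.27109981e+01,  1.98014684e+00, -3.69928586e+01,
        1.78740505e-02,  8.23478505e-03,  9.20696351e-06]), 'position': array([0.17432239, 0.59985724, 0.23073318]), 'tool_rot': array([-3.14049075e+00,  5.80325366e-05,  2.85879786e+00]), 'force': array([0.07171946, 0.25378629, 0.39746128]), 'moment': array([-0.01126371, -0.0173316 , -0.00252036]), 'finger_force': 0.0, 'grip_width': 0.08559112427622216}
scene [[455.22404403   0.         325.76756427]
 [  0.         455.22404403 206.60623481]
 [  0.           0.           1.        ]] [1.17390673 0.50541191 0.85435664] [ 0.81513225 -0.00674655  2.24561788] dict_keys(['img', 'K', 'eye', 'rotation'])
side [[520.19639393   0.         317.42017127]
 [  0.         520.19639393 197.3587079 ]
 [  0.           0.           1.        ]] [ 1.07704701 -1.10630402  1.01245554] [0.90958723 0.00706388 0.44715422] dict_keys(['img', 'K', 'eye', 'rotation'])
wrist [[309.70691629   0.         317.89103908]
 [  0.         309.70691629 198.66537868]
 [  0.           0.           1.        ]] [0.10433489 0.62110999 0.3733925 ] [-2.91123051e-01  1.05299163e-03  1.28763487e+00] dict_keys(['img', 'K', 'eye', 'rotation'])
```

View pics/scene0.png

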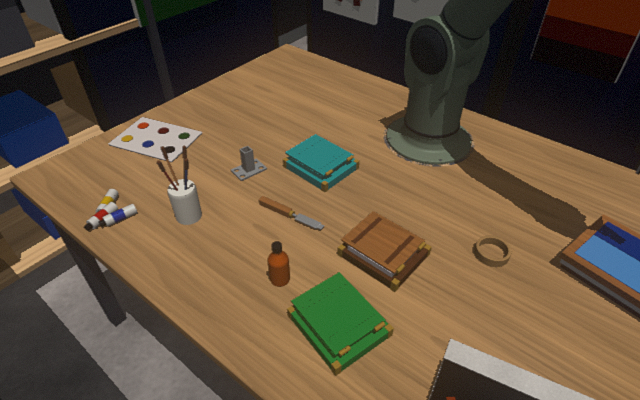

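View pics/side0.png

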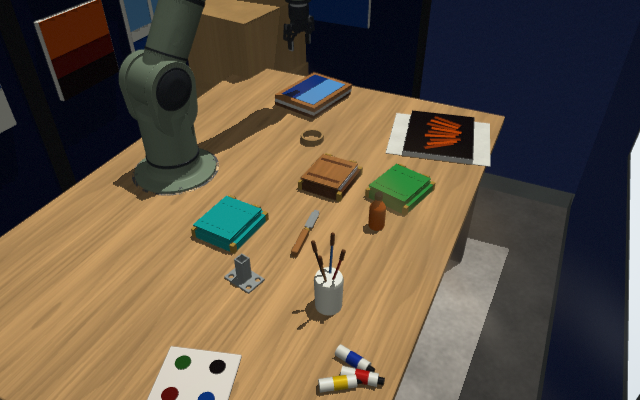

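The brown box is at about (383,248) in the scene view and (330,177) in the side view. The knife is at (290,213) and (305,232), the flange at (248,165) and (243,273). I'll enlarge both.

```bash
cat > h.py <<'E'
import numpy as np,cv2,pickle
from scipy.spatial.transform import Rotation as R
from scipy.optimize import least_squares
def proj(f,P):
    P=np.atleast_2d(P); c=R.from_euler('xyz',f['rotation']).inv().apply(P-f['eye'])*[1,-1,-1]
    K=f['K']
    rho=np.hypot(c[:,0],c[:,1]); 
    if abs(K[0,0]-309.7)<1:
        s=np.arctan2(rho,c[:,2])/np.maximum(rho,1e-9)
    else: s=1/c[:,2]
    return np.c_[K[0,0]*c[:,0]*s+K[0,2],K[1,1]*c[:,1]*s+K[1,2]]
def ray(f,u,v):
    K=f['K']; a=(u-K[0,2])/K[0,0]; b=(v-K[1,2])/K[1,1]
    if abs(K[0,0]-309.7)<1:
        r=np.hypot(a,b); d=np.array([a*np.sin(r)/r,b*np.sin(r)/r,np.cos(r)])
    else: d=np.array([a,b,1])
    return R.from_euler('xyz',f['rotation']).apply(d*[1,-1,-1])
def at_z(f,u,v,z):
    d=ray(f,u,v); return f['eye']+d*(z-f['eye'][2])/d[2]
def T(p,P):  # p=x,y,yaw
    P=np.atleast_2d(np.array(P,float)); c,s=np.cos(p[2]),np.sin(p[2])
    return np.c_[p[0]+c*P[:,0]-s*P[:,1],p[1]+s*P[:,0]+c*P[:,1],P[:,2]]
def fit(obs,p0):
    """obs: list of (frame, pts3d local, pix)"""
    g=lambda p:np.concatenate([(proj(f,T(p,L))-px).ravel() for f,L,px in obs])
    r=least_squares(g,p0,loss='soft_l1'); return r.x,g(r.x).reshape(-1,2)
E
python3 - <<'E'
from h import *
d=pickle.load(open('d0.pkl','rb'))
s=d['scene']['img'][140:290,230:430,::-1]; cv2.imwrite('pics/sc.png',cv2.resize(s,None,fx=4,fy=4,interpolation=cv2.INTER_CUBIC))
s=d['side']['img'][140:296,190:398,::-1]; cv2.imwrite('pics/si.png',cv2.resize(s,None,fx=3.8,fy=3.8,interpolation=cv2.INTER_CUBIC))
for n,(u,v),z in [('scene',(383,243),.05),('side',(331,172),.05),('scene',(322,227),.011),('scene',(262,201),.02),('side',(317,213),.011),('side',(295,251),.02),('scene',(248,168),.006),('side',(243,277),.006)]: print(n,u,v,at_z(d[n],u,v,z).round(3))
E
```

```text
scene 383 243 [0.517 0.161 0.05 ]
side 331 172 [0.518 0.144 0.05 ]
scene 322 227 [ 0.537 -0.009  0.011]
scene 262 201 [ 0.57  -0.191  0.02 ]
side 317 213 [ 0.546 -0.019  0.011]
side 295 251 [ 0.567 -0.201  0.02 ]
scene 248 168 [ 0.482 -0.337  0.006]
side 243 277 [ 0.481 -0.334  0.006]
```

View pics/sc.png

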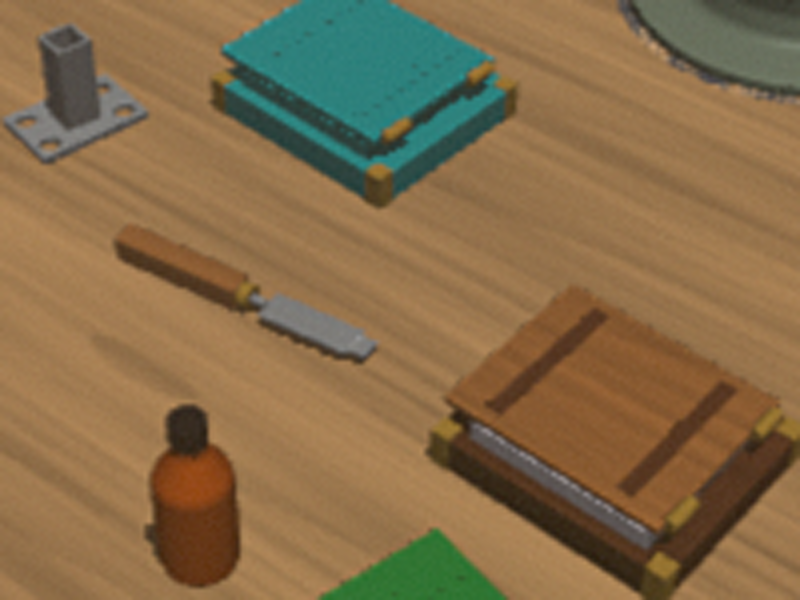

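View pics/si.png

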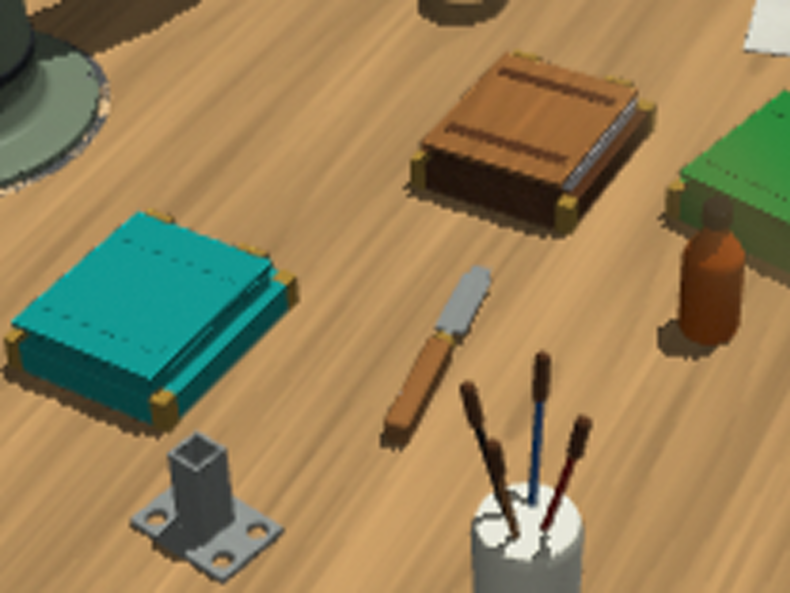

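The crops show the box's free edge facing the knife (world -y), with its hinge brasses on the +y side. The knife blade points towards the box. I'll fit the poses from the corners seen in both views.

```bash
cat > fit0.py <<'E'
from h import *
d=pickle.load(open('d0.pkl','rb')); S,D=d['scene'],d['side']
s=lambda a:(np.array(a)+.5)/4-.5+[230,140]
q=lambda a:(np.array(a)+.5)/3.8-.5+[190,140]
L=[[65,-80,50],[-65,-80,50],[-65,75,50],[65,75,50]]
m=lambda a:np.array(a,float)/1000
mo,r=fit([(S,m(L),s([(447,400),(573,288),(778,402),(657,530)])),(D,m([L[1],L[0],L[3],L[2]]),q([(420,150),(560,188),(637,90),(512,57)]))],[.52,.15,0])
print('mount',mo.round(4),r.round(1).tolist())
K=[[150,-8,12.2],[150,8,12.2],[70,-12,12.2],[70,12,12.2],[-50,0,22]]
kn,r=fit([(S,m(K),s([(357,360),(375,347),(260,317),(280,296),(126,230)])),(D,m([K[0],K[1],K[2],K[3]]),q([(491,270),(478,266),(462,338),(437,330)]))],[.56,-.15,1.7])
print('knife',kn.round(4),r.round(1).tolist())
for p in [(7,122),(48,160),(147,113)]: print(at_z(S,*s(p),.006).round(4))
F=[[-45,-30,6],[45,-30,6],[45,30,6]];t=[[a,b,76] for a,b in[(-14,-14),(14,-14),(14,14),(-14,14)]]
pickle.dump((mo,kn),open('pose.pkl','wb'))
for p in [(132,522),(225,580),(283,528)]: print(at_z(D,*q(p),.006).round(4))
for p in [(40,35),(68,28),(92,37),(65,52)]: print('t',at_z(S,*s(p),.076).round(4))
for p in [(168,452),(195,433),(228,448),(200,470)]: print('t',at_z(D,*q(p),.076).round(4))
E
python3 fit0.py
```

```text
mount [ 0.509   0.156  -0.0348] [[-1.4, -0.5], [-0.6, -0.8], [0.4, 0.1], [-0.2, 0.6], [0.2, -2.2], [0.2, -1.0], [0.5, -0.4], [-1.8, -1.5]]
knife [ 0.5558 -0.156   1.6626] [[1.0, 0.3], [-0.1, -0.1], [-0.9, -0.3], [-0.6, -0.3], [-0.5, -0.9], [1.1, -0.1], [-0.4, -0.2], [0.6, -1.3], [-0.5, -1.0]]
[ 0.5205 -0.3683  0.006 ]
[ 0.5319 -0.3129  0.006 ]
[ 0.4474 -0.2955  0.006 ]
[ 0.4369 -0.3555  0.006 ]
[ 0.5233 -0.3734  0.006 ]
[ 0.5347 -0.3156  0.006 ]
t [ 0.491  -0.3518  0.076 ]
t [ 0.4723 -0.3424  0.076 ]
t [ 0.4692 -0.3212  0.076 ]
t [ 0.494  -0.3232  0.076 ]
t [ 0.4675 -0.3436  0.076 ]
t [ 0.4741 -0.3203  0.076 ]
t [ 0.502  -0.3231  0.076 ]
t [ 0.4961 -0.3489  0.076 ]
```

```bash
cat > plan.py <<'E'
from h import *
from workcell import monitor
def pose():
    s=monitor.observe(); return np.array([*s['position'],s['tool_rot'][2]]),s
def plan(cur,wps,step=.04,deg=8):
    """wps: list of (x,y,z,yaw). prints tool-axis rows in cm/deg, rounded."""
    c=np.array(cur,float); rows=[]
    for w in wps:
        w=np.array(w,float); dy=(w[3]-c[3]+np.pi)%(2*np.pi)-np.pi
        n=int(max(np.ceil(np.linalg.norm(w[:3]-c[:3])/step),np.ceil(abs(np.degrees(dy))/deg),1))
        for k in range(n,0,-1):
            g=(w[:3]-c[:3])/k; dy=((w[3]-c[3]+np.pi)%(2*np.pi)-np.pi)/k
            cy,sy=np.cos(c[3]),np.sin(c[3])
            t=np.array([cy*g[0]+sy*g[1],sy*g[0]-cy*g[1],-g[2]])
            t=(t*100).round(2); a=round(np.degrees(dy),1)
            rows.append((t.tolist(),a)); t=t/100
            c[:3]+=[cy*t[0]+sy*t[1],sy*t[0]-cy*t[1],-t[2]]; c[3]+=np.radians(a)
    for i in range(0,len(rows),8):
        b=rows[i:i+8]; print(len(b),str([r[0] for r in b]).replace(' ',''),'tw',[r[1] for r in b])
    print('end',c.round(4))
    return c
E
python3 - <<'E'
from plan import *
p,_=pose()
y=np.radians(95.3)
plan(p,[(.45,.35,.22,y+.6),(.553,-.126,.14,y)])
E
```

```text
8 [[-3.34,-1.63,0.11],[-3.44,-1.43,0.11],[-3.51,-1.22,0.11],[-3.58,-1.01,0.11],[-3.63,-0.8,0.11],[-3.68,-0.58,0.11],[-3.7,-0.36,0.11],[-3.72,-0.15,0.11]] tw [np.float64(-3.4), np.float64(-3.4), np.float64(-3.4), np.float64(-3.4), np.float64(-3.4), np.float64(-3.4), np.float64(-3.4), np.float64(-3.4)]
8 [[-3.72,0.08,0.1],[-3.71,0.3,0.11],[-3.32,-1.73,0.62],[-3.4,-1.58,0.61],[-3.47,-1.42,0.62],[-3.53,-1.26,0.61],[-3.58,-1.09,0.62],[-3.63,-0.92,0.61]] tw [np.float64(-3.5), np.float64(-3.4), np.float64(-2.6), np.float64(-2.6), np.float64(-2.7), np.float64(-2.6), np.float64(-2.7), np.float64(-2.6)]
7 [[-3.67,-0.76,0.62],[-3.7,-0.58,0.61],[-3.72,-0.42,0.62],[-3.74,-0.24,0.61],[-3.75,-0.07,0.62],[-3.74,0.11,0.61],[-3.74,0.27,0.62]] tw [np.float64(-2.7), np.float64(-2.6), np.float64(-2.7), np.float64(-2.6), np.float64(-2.7), np.float64(-2.6), np.float64(-2.7)]
end [ 0.553  -0.126   0.14    1.6632]
```

move_arm:
  gripper: [1, 1, 1, 1, 1, 1, 1, 1]
  linear:
    - [-3.34, -1.63, 0.11]
    - [-3.44, -1.43, 0.11]
    - [-3.51, -1.22, 0.11]
    - [-3.58, -1.01, 0.11]
    - [-3.63, -0.8, 0.11]
    - [-3.68, -0.58, 0.11]
    - [-3.7, -0.36, 0.11]
    - [-3.72, -0.15, 0.11]
  twist: [3.4, 3.4, 3.4, 3.4, 3.4, 3.4, 3.4, 3.4]

```text
clock: 0.95
position: [0.3958, 0.3991, 0.2224]
tool_rot: [-3.141, -0.0, 2.382]
force: [-0.4, 0.6, 0.6]
grip_width: 0.0854
finger_force: 0.0
```

move_arm:
  gripper: [1, 1, 1, 1, 1, 1, 1, 1]
  linear:
    - [-3.72, 0.08, 0.1]
    - [-3.71, 0.3, 0.11]
    - [-3.32, -1.73, 0.62]
    - [-3.4, -1.58, 0.61]
    - [-3.47, -1.42, 0.62]
    - [-3.53, -1.26, 0.61]
    - [-3.58, -1.09, 0.62]
    - [-3.63, -0.92, 0.61]
  twist: [3.5, 3.4, 2.6, 2.6, 2.7, 2.6, 2.7, 2.6]

```text
clock: 1.75
position: [0.4976, 0.1291, 0.1832]
tool_rot: [-3.142, -0.0, 1.986]
force: [0.4, 0.3, -0.4]
grip_width: 0.0853
finger_force: 0.0
```

move_arm:
  gripper: [1, 1, 1, 1, 1, 1, 1, 1]
  linear:
    - [-3.67, -0.76, 0.62]
    - [-3.7, -0.58, 0.61]
    - [-3.72, -0.42, 0.62]
    - [-3.74, -0.24, 0.61]
    - [-3.75, -0.07, 0.62]
    - [-3.74, 0.11, 0.61]
    - [-3.74, 0.27, 0.62]
  twist: [2.7, 2.6, 2.7, 2.6, 2.7, 2.6, 2.7]

```text
invalid input
```

move_arm:
  gripper: [1, 1]
  linear:
    - [0, 0, 0]
    - [0, 0, 0]
  twist: [0, 0]

```text
clock: 1.95
position: [0.4976, 0.13, 0.1834]
tool_rot: [-3.141, -0.0, 1.986]
force: [-1.0, 0.6, 0.5]
grip_width: 0.0854
finger_force: 0.0
```

```bash
sed -i 's/a=round(np.degrees(dy),1)/a=-round(float(np.degrees(dy)),1)/; s/c\[3\]+=np.radians(a)/c[3]-=np.radians(a)/' plan.py; python3 - <<'E'
from plan import *
from workcell import viewer
p,s=pose(); print(p,s['qpos'].round(2),s['clock'],s['force'])
f=viewer.grab_frame('wrist'); pickle.dump(f,open('w1.pkl','wb'))
mo,kn=pickle.load(open('pose.pkl','rb'))
im=f['img'][:,:,::-1].copy()
m=lambda a:np.array(a)/1000
for q in proj(f,T(kn,m([[150,-8,12.2],[150,8,12.2],[70,-12,12.2],[70,12,12.2],[-50,-10,22],[-50,10,22],[50,10,22],[50,-10,22.]]))): cv2.circle(im,tuple(int(round(x)) for x in q),2,(0,255,0),1)
for q in proj(f,T(mo,m([[65,-80,50],[-65,-80,50],[-65,75,50],[65,75,50.]]))): cv2.circle(im,tuple(int(round(x)) for x in q),2,(0,0,255),1)
cv2.imwrite('pics/w1.png',cv2.resize(im,None,fx=1.25,fy=1.25))
E
```

```text
[0.49757992 0.12998396 0.18337821 1.9864895 ] [-0.57  0.42  0.26  1.95 -0.15  0.79  0.19] 1.95 [-1.04417139  0.55572656  0.49512123]
```

View pics/w1.png

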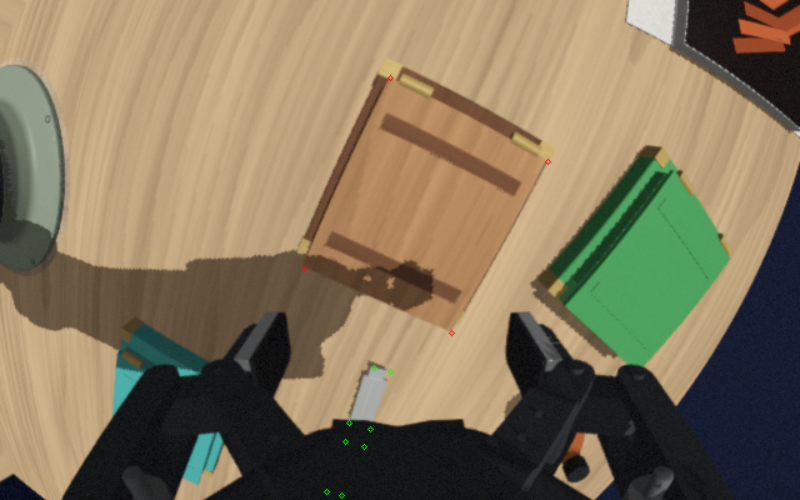

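The lid is nearly where predicted (corners within about 5 px), and the blade tip at (378,367) is within 2–3 px of its prediction. My third call had mismatched list lengths, so I'll re-plan that leg to the knife.

```bash
python3 - <<'E'
from plan import *
p,s=pose()
y=np.radians(95.3)
plan(p,[(.553,-.126,.10,y)])
E
```

```text
7 [[-3.68,-0.76,1.19],[-3.71,-0.59,1.19],[-3.73,-0.41,1.19],[-3.75,-0.25,1.19],[-3.75,-0.07,1.2],[-3.76,0.1,1.19],[-3.74,0.29,1.2]] tw [2.7, 2.7, 2.6, 2.7, 2.6, 2.7, 2.6]
end [ 0.553  -0.126   0.1     1.6636]
```

move_arm:
  gripper: [1, 1, 1, 1, 1, 1, 1, 1]
  linear:
    - [-3.68, -0.76, 1.19]
    - [-3.71, -0.59, 1.19]
    - [-3.73, -0.41, 1.19]
    - [-3.75, -0.25, 1.19]
    - [-3.75, -0.07, 1.2]
    - [-3.76, 0.1, 1.19]
    - [-3.74, 0.29, 1.2]
    - [0, 0, 0]
  twist: [2.7, 2.7, 2.6, 2.7, 2.6, 2.7, 2.6, 0]

```text
clock: 2.8
position: [0.553, -0.1303, 0.0988]
tool_rot: [-3.14, 0.002, 1.658]
force: [-0.9, 0.9, 0.5]
grip_width: 0.0854
finger_force: 0.0
```

```bash
python3 - <<'E'
from plan import *
from workcell import viewer
p,s=pose(); print(p,s['qpos'].round(2),s['clock'],s['force'])
f=viewer.grab_frame('wrist'); pickle.dump(f,open('w2.pkl','wb'))
mo,kn=pickle.load(open('pose.pkl','rb'))
im=f['img'][:,:,::-1].copy()
m=lambda a:np.array(a)/1000
for P,b,c in [(m([[150,-8,12.2],[150,8,12.2],[70,-12,12.2],[70,12,12.2],[-50,-10,22],[-50,10,22],[50,10,22],[50,-10,22.]]),kn,(0,255,0)),(m([[65,-80,50],[-65,-80,50],[-65,75,50],[65,75,50.]]),mo,(0,0,255))]:
    q=proj(f,T(b,P)); print(q.round(1).tolist())
    for a in q: cv2.circle(im,tuple(int(round(x)) for x in a),2,c,1)
cv2.imwrite('pics/w2.png',cv2.resize(im[50:350,120:520],None,fx=2,fy=2))
E
```

```text
[ 0.5529686  -0.13026966  0.09876937  1.6581859 ] [-0.09  0.63  0.3   1.87 -0.28  0.68  0.47] 2.8 [-0.94571029  0.92608359  0.49857104]
[[328.7, 41.2], [306.6, 41.3], [334.3, 148.1], [302.0, 148.2], [330.6, 293.6], [307.0, 293.7], [304.5, 177.3], [332.1, 177.2]]
[[372.4, -72.0], [184.9, -76.1], [231.9, -194.0], [383.2, -189.5]]
```

View pics/w2.png

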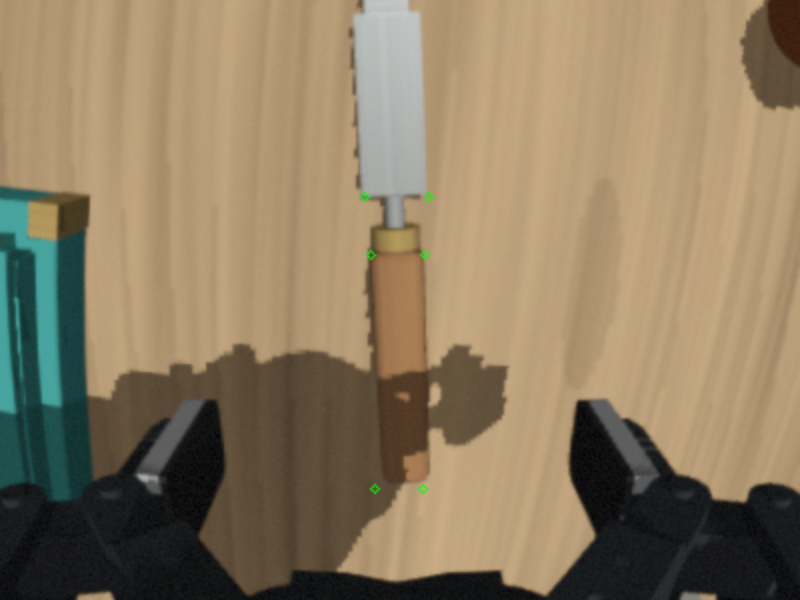

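The knife is seen clearly: handle front corners at (372,253) and (425,250), butt corners at (383,480) and (430,478), about 2° off my fit. I'll refit from this view.

```bash
python3 - <<'E'
from plan import *
f=pickle.load(open('w2.pkl','rb')); mo,kn=pickle.load(open('pose.pkl','rb'))
m=lambda a:np.array(a)/1000
px=(np.array([(362,196),(427,193),(353,12),(420,10),(372,253),(425,250),(383,480),(430,478)])+.5)/2-.5+[120,50]
k,r=fit([(f,m([[70,12,12.2],[70,-12,12.2],[137,12,12.2],[137,-12,12.2],[50,10,22],[50,-10,22],[-50,10,22],[-50,-10,22.]]),px)],kn)
print(k,np.degrees(k[2]),r.round(1).tolist())
pickle.dump((mo,k),open('pose.pkl','wb'))
g=T(k,[[.03,0,0]])[0]; print(g)
p,_=pose(); plan(p,[(g[0],g[1],.04,k[2]),(g[0],g[1],.004,k[2])],step=.025)
E
```

```text
[ 0.55746139 -0.15401691  1.70017036] 97.4125858805866 [[0.2, -1.2], [0.0, -1.1], [0.4, 1.1], [-0.0, 0.6], [-1.3, -0.8], [-0.2, -0.5], [0.1, 2.5], [0.4, 2.6]]
[ 0.55359099 -0.12426762  0.        ]
5 [[0.11,0.03,1.97],[0.1,0.03,1.97],[0.11,0.04,1.98],[-0.0,-0.0,1.8],[-0.0,-0.0,1.8]] tw [-0.7, -0.8, -0.7, -0.0, -0.0]
end [ 0.5536 -0.1242  0.004   1.6999]
```

move_arm:
  gripper: [1, 1, 1, 1, 1, 1]
  linear:
    - [0.11, 0.03, 1.97]
    - [0.1, 0.03, 1.97]
    - [0.11, 0.04, 1.98]
    - [0, 0, 1.8]
    - [0, 0, 1.5]
    - [0, 0, 0]
  twist: [-0.7, -0.8, -0.7, 0, 0, 0]

```text
clock: 3.45
position: [0.553, -0.1216, 0.0064]
tool_rot: [-3.139, -0.001, 1.704]
force: [-0.4, -0.3, 0.0]
grip_width: 0.0855
finger_force: 0.0
```

move_arm:
  gripper: [1, 1]
  linear:
    - [0, 0, 0]
    - [0, 0, 0]
  twist: [0, 0]

```text
clock: 3.65
position: [0.5542, -0.1229, 0.0087]
tool_rot: [3.14, 0.0, 1.702]
force: [0.3, -0.1, 0.3]
grip_width: 0.0854
finger_force: 0.0
```

move_arm:
  gripper: [1, 0.5, 0.3, 0.2, 0.1, 0, 0, 0]
  linear:
    - [0, 0, 0.5]
    - [0, 0, 0]
    - [0, 0, 0]
    - [0, 0, 0]
    - [0, 0, 0]
    - [0, 0, 0]
    - [0, 0, 0]
    - [0, 0, 0]
  twist: [0, 0, 0, 0, 0, 0, 0, 0]
  squeeze: 110

```text
clock: 4.45
position: [0.5538, -0.1232, 0.0033]
tool_rot: [3.141, -0.0, 1.702]
force: [-2.6, 1.3, 9.9]
grip_width: 0.0177
finger_force: 108.5
```

move_arm:
  gripper: [0, 0, 0, 0]
  linear:
    - [0, 0, 0]
    - [0, 0, 0]
    - [0, 0, 0]
    - [0, 0, 0]
  twist: [0, 0, 0, 0]

```text
clock: 4.85
position: [0.5537, -0.1232, 0.0033]
tool_rot: [3.141, -0.0, 1.701]
force: [-2.5, 2.0, 10.9]
grip_width: 0.0173
finger_force: 108.5
```

```bash
python3 - <<'E'
from plan import *
mo,k=pickle.load(open('pose.pkl','rb'))
p,s=pose(); tip=T(k,[[.15,0,.0]])[0]; d=tip[:2]-p[:2]; print('tip ahead',np.hypot(*d),np.degrees(np.arctan2(d[1],d[0])))
y=mo[2]+np.pi/2
g=T(mo,[[0,-.245,0]])[0]; print(g,np.degrees(y))
plan(p,[(*p[:2],.027+.03,p[3]),(g[0],g[1],.057,y)],step=.02,deg=5)
E
```

```text
tip ahead 0.11892150342318576 97.54971306123507
[ 0.50042255 -0.08884033  0.        ] 88.00429173873414
7 [[0.0,0.0,-1.79],[0.0,0.0,-1.79],[0.0,0.0,-1.79],[1.02,-1.21,-0.0],[0.97,-1.25,-0.0],[0.92,-1.29,-0.0],[0.87,-1.33,-0.0]] tw [-0.0, -0.0, -0.0, 2.4, 2.4, 2.3, 2.4]
end [ 0.5004 -0.0889  0.057   1.5357]
```

move_arm:
  gripper: [0, 0, 0, 0, 0, 0, 0, 0]
  linear:
    - [0, 0, -1.8]
    - [0, 0, -1.8]
    - [0, 0, -1.8]
    - [1.02, -1.21, 0]
    - [0.97, -1.25, 0]
    - [0.92, -1.29, 0]
    - [0.87, -1.33, 0]
    - [0, 0, 0]
  twist: [0, 0, 0, 2.4, 2.4, 2.3, 2.4, 0]

```text
clock: 5.65
position: [0.4989, -0.0878, 0.0568]
tool_rot: [-3.14, -0.001, 1.535]
force: [0.1, -0.8, -0.7]
grip_width: 0.0173
finger_force: 107.7
```

move_arm:
  gripper: [0, 0]
  linear:
    - [0, 0, 0]
    - [0, 0, 0]
  twist: [0, 0]

```text
clock: 5.85
position: [0.5009, -0.0892, 0.0569]
tool_rot: [3.141, 0.0, 1.536]
force: [-0.1, -0.3, -0.8]
grip_width: 0.0174
finger_force: 107.7
```

```bash
python3 - <<'E'
from plan import *
from workcell import viewer
p,s=pose(); print(p,s['clock'],s['force'],s['moment'])
d={n:viewer.grab_frame(n) for n in ['wrist','side','scene']}; pickle.dump(d,open('d3.pkl','wb'))
mo,kn=pickle.load(open('pose.pkl','rb'))
f=d['wrist']; im=f['img'][:,:,::-1].copy()
m=lambda a:np.array(a)/1000
q=proj(f,T(mo,m([[65,-80,50],[-65,-80,50],[-65,75,50],[65,75,50.]]))); print(q.round(1).tolist())
a=cv2.resize(im[0:240,120:520],None,fx=2,fy=2)
S=d['side']['img'][130:270,240:380,::-1]
cv2.imwrite('pics/w3.png',a); 
E
```

```text
[ 0.5009454  -0.08921533  0.05686388  1.53628959] 5.85 [-0.08263653 -0.33714493 -0.75255117] [ 0.05770632 -0.01371838  0.00967359]
[[440.3, -49.8], [193.3, -49.5], [224.1, -200.4], [410.0, -200.6]]
```

View pics/w3.png

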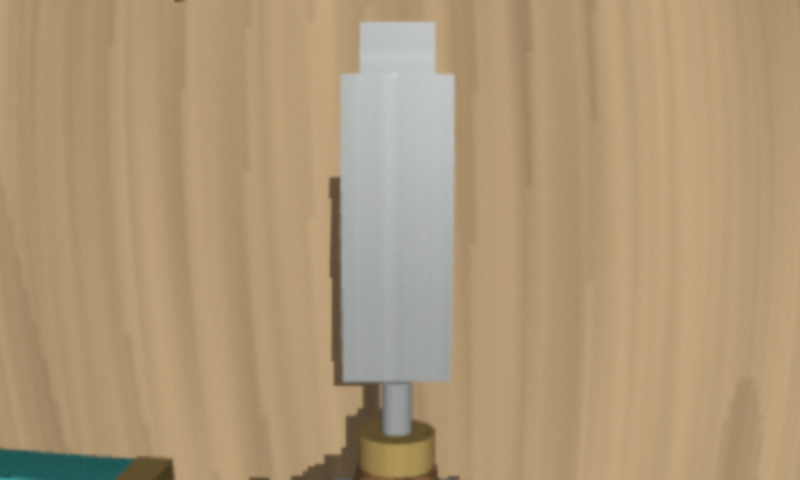

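The knife is straight in the grip, with its tip at (397,22). The box is out of the wrist view. I'll lower to slot height and feel forward for the deck.

move_arm:
  gripper: [0, 0, 0, 0, 0, 0, 0, 0]
  linear:
    - [0, 0, 1.5]
    - [0, 0, 1.5]
    - [0, 0, 0]
    - [1.5, 0, 0]
    - [1.5, 0, 0]
    - [1, 0, 0]
    - [1, 0, 0]
    - [0, 0, 0]
  twist: [0, 0, 0, 0, 0, 0, 0, 0]

```text
clock: 6.8
position: [0.5023, -0.0376, 0.027]
tool_rot: [3.141, -0.0, 1.537]
force: [-0.0, -0.1, -0.6]
grip_width: 0.0171
finger_force: 107.7
```

move_arm:
  gripper: [0, 0, 0, 0]
  linear:
    - [0.5, 0, 0]
    - [0.4, 0, 0]
    - [0, 0, 0]
    - [0, 0, 0]
  twist: [0, 0, 0, 0]

```text
clock: 7.2
position: [0.5024, -0.0301, 0.0268]
tool_rot: [-3.142, 0.0, 1.536]
force: [-0.2, -0.4, -1.3]
grip_width: 0.0173
finger_force: 107.7
```

move_arm:
  gripper: [0, 0, 0]
  linear:
    - [0.3, 0, 0]
    - [0, 0, 0]
    - [0, 0, 0]
  twist: [0, 0, 0]

```text
clock: 7.5
position: [0.5025, -0.0269, 0.0268]
tool_rot: [3.142, 0.0, 1.536]
force: [-1.1, 0.4, 0.1]
grip_width: 0.0176
finger_force: 107.7
```

move_arm:
  gripper: [0, 0, 0]
  linear:
    - [0.3, 0, 0]
    - [0, 0, 0]
    - [0, 0, 0]
  twist: [0, 0, 0]

```text
clock: 7.8
position: [0.5026, -0.0238, 0.0268]
tool_rot: [-3.142, -0.0, 1.536]
force: [-1.0, -0.6, -0.7]
grip_width: 0.0175
finger_force: 107.7
```

```bash
python3 - <<'E'
from plan import *
from workcell import viewer
p,s=pose(); print(p,s['force'],s['moment'])
d={n:viewer.grab_frame(n) for n in ['wrist','side','scene']}; pickle.dump(d,open('d4.pkl','wb'))
a=cv2.resize(d['side']['img'][130:240,260:400,::-1],(800,628),interpolation=cv2.INTER_CUBIC)[:300*1]
A=cv2.resize(d['side']['img'][140:220,280:400,::-1],(450,300),interpolation=cv2.INTER_CUBIC)
B=cv2.resize(d['wrist']['img'][0:130,160:480,::-1],(738,300),interpolation=cv2.INTER_CUBIC)
C=np.zeros((600,800,3),np.uint8); C[:300,:450]=A; C[300:,:738]=B; cv2.imwrite('pics/c4.png',C)
E
```

```text
[ 0.50260174 -0.02379456  0.02680066  1.53599945] [-1.02307821 -0.57755239 -0.70950558] [-0.00765978  0.01203314 -0.04017172]
```

View pics/c4.png

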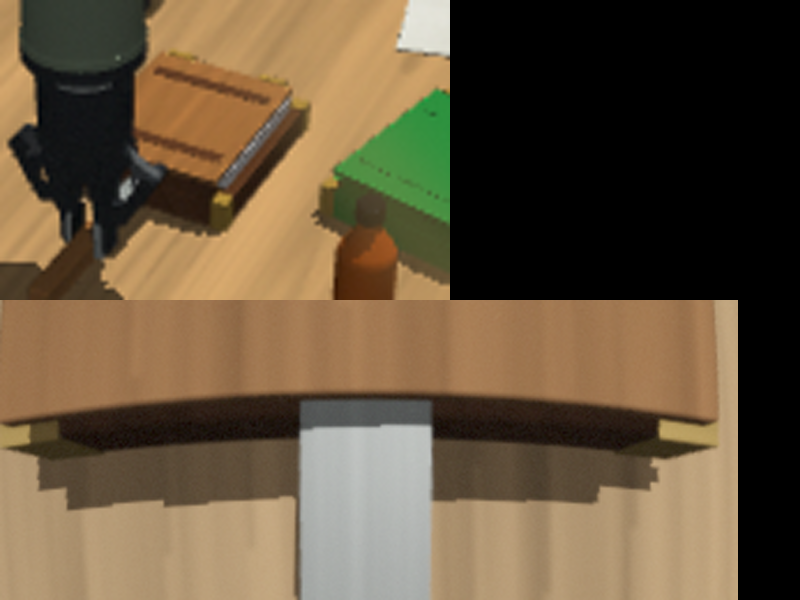

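The blade is under the lid: lid edge at about (365,395) in the wrist part of the picture, lid corners near (2,423) and (717,418). I'll pin the box's y from this.

```bash
python3 - <<'E'
from plan import *
d=pickle.load(open('d4.pkl','rb')); f=d['wrist']; mo,k=pickle.load(open('pose.pkl','rb'))
o=lambda x,y:(160+x/2.306,(y-300)/2.308)
for q in [(365,394),(2,421),(717,417)]: print(at_z(f,*o(*q),.050).round(4))
for q in [(717,430),(3,428)]: print('brass',at_z(f,*o(*q),.028).round(4))
print(T(mo,np.array([[0,-.08,.05],[-.065,-.08,.05],[.065,-.08,.05],[.075,-.08,.028]])).round(4))
g=f['img'][:130,160:480].astype(int).sum(2)
print('col near centre-left',g[30:75:2,100].tolist(), g[30:75:2,260].tolist())
E
```

```text
[0.5063 0.0764 0.05  ]
[0.4415 0.0793 0.05  ]
[0.569  0.0753 0.05  ]
brass [0.5806 0.0771 0.028 ]
brass [0.43   0.0831 0.028 ]
[[0.5062 0.0761 0.05  ]
 [0.4412 0.0783 0.05  ]
 [0.5711 0.0738 0.05  ]
 [0.5811 0.0734 0.028 ]]
col near centre-left [330, 321, 325, 328, 324, 284, 152, 93, 97, 96, 77, 58, 59, 48, 45, 91, 225, 233, 228, 231, 233, 229, 230] [357, 357, 361, 355, 363, 362, 357, 315, 157, 104, 92, 101, 95, 66, 69, 59, 69, 107, 208, 217, 224, 217, 215]
```

```bash
python3 - <<'E'
import numpy as np
th=np.linspace(0,1.92,25); r=np.linspace(.136,.122,25)
y=-r*np.cos(th)-.003*np.sin(th); z=.047+r*np.sin(th)-.003*np.cos(th)
Y=np.r_[-.136,y]; Z=np.r_[.036,z]
st=np.c_[np.diff(Y),-np.diff(Z)]*100
print([[round(a,2),0,round(b,2)] for a,b in st], Y[-1]+.136,Z[-1]-.036)
E
```

```text
[[np.float64(0.0), 0, np.float64(-0.8)], [np.float64(0.08), 0, np.float64(-1.08)], [np.float64(0.16), 0, np.float64(-1.07)], [np.float64(0.25), 0, np.float64(-1.05)], [np.float64(0.33), 0, np.float64(-1.02)], [np.float64(0.41), 0, np.float64(-0.99)], [np.float64(0.48), 0, np.float64(-0.95)], [np.float64(0.56), 0, np.float64(-0.9)], [np.float64(0.62), 0, np.float64(-0.85)], [np.float64(0.69), 0, np.float64(-0.79)], [np.float64(0.74), 0, np.float64(-0.73)], [np.float64(0.8), 0, np.float64(-0.67)], [np.float64(0.84), 0, np.float64(-0.6)], [np.float64(0.88), 0, np.float64(-0.53)], [np.float64(0.92), 0, np.float64(-0.45)], [np.float64(0.95), 0, np.float64(-0.38)], [np.float64(0.97), 0, np.float64(-0.3)], [np.float64(0.99), 0, np.float64(-0.22)], [np.float64(1.0), 0, np.float64(-0.14)], [np.float64(1.0), 0, np.float64(-0.06)], [np.float64(1.0), 0, np.float64(0.02)], [np.float64(0.99), 0, np.float64(0.1)], [np.float64(0.97), 0, np.float64(0.18)], [np.float64(0.95), 0, np.float64(0.26)], [np.float64(0.92), 0, np.float64(0.33)]] 0.1749233210193536 0.1266631967430623
```

move_arm:
  gripper: [0, 0, 0, 0, 0, 0, 0]
  linear:
    - [0, 0, -0.8]
    - [0.08, 0, -1.08]
    - [0.16, 0, -1.07]
    - [0.25, 0, -1.05]
    - [0.33, 0, -1.02]
    - [0.41, 0, -0.99]
    - [0, 0, 0]
  twist: [0, 0, 0, 0, 0, 0, 0]

```text
clock: 8.65
position: [0.5038, -0.0106, 0.0883]
tool_rot: [3.14, -0.001, 1.537]
force: [-0.1, 0.6, -1.2]
grip_width: 0.0179
finger_force: 107.9
```

```bash
python3 - <<'E'
from plan import *
from workcell import viewer
p,s=pose(); print(p,s['force'],s['moment'])
d={n:viewer.grab_frame(n) for n in ['wrist','side','scene']}; pickle.dump(d,open('d5.pkl','wb'))
A=cv2.resize(d['scene']['img'][160:310,300:460,::-1],(533,500),interpolation=cv2.INTER_CUBIC)
B=cv2.resize(d['wrist']['img'][0:150,200:450,::-1],(500,300),interpolation=cv2.INTER_CUBIC)
C=np.zeros((600,800,3),np.uint8); C[:500,:533]=A; cv2.imwrite('pics/c5.png',C)
E
```

```text
[ 0.50375662 -0.01064504  0.08826151  1.53686286] [-0.12291868  0.61246734 -1.23202954] [-0.019939   -0.03680441 -0.04348695]
```

```bash
cat > lid.py <<'E'
from plan import *
def lidang(fr,ref,mo,lo=-.1,hi=2.05):
    def samp(f,th):
        a,b=np.meshgrid(np.linspace(-.063,.063,64),np.linspace(.02,.153,70)); a=a.ravel();b=b.ravel()
        P=np.c_[a,.075-b*np.cos(th)+.003*np.sin(th),.047+b*np.sin(th)+.003*np.cos(th)]
        q=proj(f,T(mo,P)).astype(np.float32)
        g=cv2.GaussianBlur(f['img'],(0,0),.8).astype(np.float32)
        return cv2.remap(g,q[:,0].reshape(70,64),q[:,1].reshape(70,64),cv2.INTER_LINEAR)
    z=lambda x:(x-x.mean())/x.std()
    r=z(samp(ref,0)); t=np.arange(lo,hi,.03)
    c=np.array([(z(samp(fr,x))*r).mean() for x in t]); i=np.argsort(-c)[:4]
    return [(round(t[j],2),round(float(c[j]),3)) for j in i]
E
python3 - <<'E'
from lid import *
d0,d4,d5=[pickle.load(open(f'd{i}.pkl','rb')) for i in (0,4,5)]
mo,k=pickle.load(open('pose.pkl','rb'))
for n in('scene','side'): print(n,lidang(d4[n],d0[n],mo),lidang(d5[n],d0[n],mo))
E
```

```text
scene [(np.float64(-0.01), 0.999), (np.float64(0.02), 0.997), (np.float64(-0.04), 0.991), (np.float64(0.05), 0.987)] [(np.float64(0.41), 0.998), (np.float64(0.44), 0.996), (np.float64(0.38), 0.996), (np.float64(0.47), 0.992)]
side [(np.float64(1.94), 0.94), (np.float64(1.91), 0.94), (np.float64(1.97), 0.94), (np.float64(2.0), 0.939)] [(np.float64(1.76), 0.94), (np.float64(1.73), 0.94), (np.float64(1.79), 0.94), (np.float64(1.7), 0.94)]
```

The scene camera gives a lid angle of about 0.42 rad (correlation 0.998), which matches the 0.40 commanded. I'll carry on along the arc.

move_arm:
  gripper: [0, 0, 0, 0, 0, 0, 0, 0]
  linear:
    - [0.48, 0, -0.95]
    - [0.56, 0, -0.9]
    - [0.62, 0, -0.85]
    - [0.69, 0, -0.79]
    - [0.74, 0, -0.73]
    - [0.8, 0, -0.67]
    - [0.84, 0, -0.6]
    - [0.88, 0, -0.53]
  twist: [0, 0, 0, 0, 0, 0, 0, 0]

```text
clock: 9.6
position: [0.505, 0.0453, 0.1476]
tool_rot: [3.141, -0.0, 1.536]
force: [0.8, -2.2, -1.4]
grip_width: 0.0176
finger_force: 107.8
```

move_arm:
  gripper: [0, 0, 0, 0]
  linear:
    - [0.92, 0, -0.45]
    - [0.95, 0, -0.38]
    - [0.97, 0, -0.3]
    - [0, 0, 0]
  twist: [0, 0, 0, 0]

```text
clock: 10.0
position: [0.5061, 0.0746, 0.1586]
tool_rot: [3.141, -0.001, 1.538]
force: [0.0, -0.5, -1.4]
grip_width: 0.0176
finger_force: 108.0
```

```bash
python3 - <<'E'
from lid import *
from workcell import viewer
p,s=pose(); print(p,s['force'],s['moment'])
f=viewer.grab_frame('scene'); d0=pickle.load(open('d0.pkl','rb'))
mo,k=pickle.load(open('pose.pkl','rb')); print(lidang(f,d0['scene'],mo))
E
```

```text
[0.5061428  0.07456842 0.15858834 1.53766927] [ 0.02975519 -0.49437905 -1.35682625] [-0.02785316  0.02780262 -0.0079318 ]
[(np.float64(1.28), 0.996), (np.float64(1.31), 0.976), (np.float64(1.25), 0.972), (np.float64(1.34), 0.919)]
```

move_arm:
  gripper: [0, 0, 0, 0, 0, 0, 0, 0]
  linear:
    - [0.99, 0, -0.22]
    - [1, 0, -0.14]
    - [1, 0, -0.06]
    - [1, 0, 0.02]
    - [0.99, 0, 0.1]
    - [0.97, 0, 0.18]
    - [0.95, 0, 0.26]
    - [0.92, 0, 0.33]
  twist: [0, 0, 0, 0, 0, 0, 0, 0]

```text
clock: 10.85
position: [0.5087, 0.1519, 0.1534]
tool_rot: [-3.142, -0.0, 1.536]
force: [0.2, -1.1, -0.2]
grip_width: 0.0176
finger_force: 108.0
```

move_arm:
  gripper: [0, 0]
  linear:
    - [0, 0, 0]
    - [0, 0, 0]
  twist: [0, 0]

```text
clock: 11.05
position: [0.5086, 0.151, 0.1535]
tool_rot: [-3.141, 0.0, 1.536]
force: [0.9, 0.5, -1.0]
grip_width: 0.0178
finger_force: 108.2
```

```bash
python3 - <<'E'
from lid import *
from workcell import viewer
p,s=pose(); print(p,s['force'],s['moment'])
d={n:viewer.grab_frame(n) for n in ['wrist','side','scene']}; pickle.dump(d,open('d6.pkl','wb'))
d0=pickle.load(open('d0.pkl','rb'))
mo,k=pickle.load(open('pose.pkl','rb')); print(lidang(d['scene'],d0['scene'],mo))
# where are bystanders (for laying the knife)
S,D=d0['scene'],d0['side']
for n,f,u,v,z in [('jar',S,187,218,0.0),('bottle',S,279,281,0),('jar',D,328,308,0),('bottle',D,377,228,0),('teal',S,322,186,0),('tape',S,491,262,0)]: print(n,at_z(f,u,v,z).round(3))
E
```

```text
[0.50860493 0.15096145 0.15349473 1.53604512] [ 0.87895584  0.47936243 -0.98289588] [-0.0441388   0.00309805  0.01022213]
[(np.float64(1.91), 0.717), (np.float64(1.88), 0.702), (np.float64(1.94), 0.616), (np.float64(1.85), 0.576)]
jar [ 0.729 -0.315  0.   ]
bottle [0.728 0.017 0.   ]
jar [ 0.726 -0.329  0.   ]
bottle [0.73  0.006 0.   ]
teal [ 0.402 -0.119  0.   ]
tape [0.362 0.378 0.   ]
```

```bash
python3 - <<'E'
from plan import *
p,_=pose(); plan(p,[(.5537,-.1232,.07,1.701)],step=.036); plan([.5537,-.1232,.07,1.701],[(.5537,-.1232,.005,1.701)],step=.02)
E
```

```text
8 [[-3.02,0.61,0.93],[-3.03,0.55,0.93],[-3.04,0.5,0.93],[-3.05,0.44,0.93],[-3.06,0.38,0.93],[-3.07,0.32,0.93],[-3.07,0.27,0.93],[-3.08,0.21,0.93]] tw [-1.1, -1.0, -1.1, -1.0, -1.1, -1.0, -1.1, -1.0]
1 [[-3.08,0.16,0.94]] tw [-1.1]
end [ 0.5537 -0.1232  0.07    1.701 ]
4 [[0.0,0.0,1.62],[0.0,0.0,1.63],[0.0,0.0,1.63],[0.0,0.0,1.62]] tw [-0.0, -0.0, -0.0, -0.0]
end [ 0.5537 -0.1232  0.005   1.701 ]
```

move_arm:
  gripper: [0, 0, 0, 0, 0, 0, 0, 0]
  linear:
    - [-3.02, 0.61, 0.93]
    - [-3.03, 0.55, 0.93]
    - [-3.04, 0.5, 0.93]
    - [-3.05, 0.44, 0.93]
    - [-3.06, 0.38, 0.93]
    - [-3.07, 0.32, 0.93]
    - [-3.07, 0.27, 0.93]
    - [-3.08, 0.21, 0.93]
  twist: [-1.1, -1, -1.1, -1, -1.1, -1, -1.1, -1]

```text
clock: 12.0
position: [0.5488, -0.094, 0.0791]
tool_rot: [3.141, 0.0, 1.683]
force: [0.6, 0.2, -0.3]
grip_width: 0.0175
finger_force: 108.2
```

move_arm:
  gripper: [0, 0, 0, 0, 0, 0]
  linear:
    - [-3.08, 0.16, 0.94]
    - [0, 0, 1.6]
    - [0, 0, 1.6]
    - [0, 0, 1.6]
    - [0, 0, 1.0]
    - [0, 0, 0]
  twist: [-1.1, 0, 0, 0, 0, 0]

```text
clock: 12.6
position: [0.5531, -0.1226, 0.0107]
tool_rot: [-3.14, -0.0, 1.702]
force: [0.2, 0.5, -0.9]
grip_width: 0.0175
finger_force: 108.2
```

move_arm:
  gripper: [0, 0]
  linear:
    - [0, 0, 0]
    - [0, 0, 0]
  twist: [0, 0]

```text
clock: 12.8
position: [0.5543, -0.1228, 0.0126]
tool_rot: [3.141, 0.0, 1.702]
force: [0.3, -0.5, -1.4]
grip_width: 0.0177
finger_force: 108.2
```

move_arm:
  gripper: [0, 0, 0]
  linear:
    - [0, 0, 0.6]
    - [0, 0, 0.2]
    - [0, 0, 0]
  twist: [0, 0, 0]

```text
clock: 13.1
position: [0.5537, -0.1227, 0.0036]
tool_rot: [-3.141, -0.0, 1.702]
force: [-0.1, -0.1, -1.2]
grip_width: 0.0175
finger_force: 108.2
```

move_arm:
  gripper: [0.1, 0.25, 0.5, 1, 1, 1, 1, 1]
  linear:
    - [0, 0, 0]
    - [0, 0, 0]
    - [0, 0, 0]
    - [0, 0, 0]
    - [0, 0, 0]
    - [0, 0, -1]
    - [0, 0, -2]
    - [0, 0, -3]
  twist: [0, 0, 0, 0, 0, 0, 0, 0]

```text
clock: 13.9
position: [0.553, -0.1228, 0.0642]
tool_rot: [-3.14, -0.0, 1.701]
force: [0.2, 1.0, 0.7]
grip_width: 0.085
finger_force: 0.0
```

move_arm:
  gripper: [1, 1, 1, 1]
  linear:
    - [0, 0, -3]
    - [0, 0, -3]
    - [0, 0, -3]
    - [0, 0, 0]
  twist: [0, 0, 0, 0]

```text
clock: 14.3
position: [0.5555, -0.1233, 0.1582]
tool_rot: [3.136, 0.001, 1.701]
force: [0.9, -0.1, -0.2]
grip_width: 0.0853
finger_force: 0.0
```

```bash
cat > fl.py <<'E'
from plan import *
def m(a): return np.array(a,float)/1000
E
python3 - <<'E'
from lid import *
from workcell import viewer
p,s=pose(); print(p,s['force'])
d0=pickle.load(open('d0.pkl','rb'))
mo,k=pickle.load(open('pose.pkl','rb'))
f=viewer.grab_frame('scene'); pickle.dump(f,open('s7.pkl','wb'))
print(lidang(f,d0['scene'],mo))
# knife image same as at the start?
a=d0['scene']['img'][190:235,250:330].astype(int); b=f['img'][190:235,250:330].astype(int)
print('knife diff',np.abs(a-b).mean(), [ (dx,dy,round(np.abs(np.roll(b,(dy,dx),(0,1))-a)[4:-4,4:-4].mean(),1)) for dx in(-2,0,2) for dy in(-2,0,2)])
fy=-.203
# flange: tool y across either pair of tube faces; choose yaw with tool x along flange y (fingers close along flange x) or along x
for yaw in (fy,fy+np.pi/2): print(np.degrees(yaw))
plan(p,[(.484,-.335,.16,fy+np.pi/2)],step=.035)
E
```

```text
[ 0.55546332 -0.1232625   0.15816441  1.70127247] [ 0.89951099 -0.06015136 -0.18190222]
[(np.float64(1.91), 0.724), (np.float64(1.88), 0.715), (np.float64(1.94), 0.626), (np.float64(1.85), 0.608)]
knife diff 11.101666666666667 [(-2, -2, np.float64(12.4)), (-2, 0, np.float64(13.8)), (-2, 2, np.float64(19.6)), (0, -2, np.float64(14.6)), (0, 0, np.float64(10.6)), (0, 2, np.float64(17.6)), (2, -2, np.float64(16.6)), (2, 0, np.float64(12.6)), (2, 2, np.float64(15.4))]
-11.631043241155712
78.36895675884428
7 [[-2.87,-1.41,-0.03],[-2.93,-1.27,-0.03],[-2.98,-1.13,-0.02],[-3.04,-0.99,-0.03],[-3.08,-0.84,-0.02],[-3.11,-0.69,-0.03],[-3.15,-0.53,-0.02]] tw [2.7, 2.7, 2.7, 2.8, 2.7, 2.8, 2.7]
end [ 0.484  -0.335   0.16    1.3679]
```

move_arm:
  gripper: [1, 1, 1, 1, 1, 1, 1, 1]
  linear:
    - [-2.87, -1.41, 0]
    - [-2.93, -1.27, 0]
    - [-2.98, -1.13, 0]
    - [-3.04, -0.99, 0]
    - [-3.08, -0.84, 0]
    - [-3.11, -0.69, 0]
    - [-3.15, -0.53, 0]
    - [0, 0, 0]
  twist: [2.7, 2.7, 2.7, 2.8, 2.7, 2.8, 2.7, 0]

```text
clock: 15.15
position: [0.4798, -0.3386, 0.1535]
tool_rot: [-3.14, 0.002, 1.361]
force: [-0.8, 0.5, 0.0]
grip_width: 0.0858
finger_force: 0.0
```

move_arm:
  gripper: [1, 1]
  linear:
    - [0, 0, 0]
    - [0, 0, 0]
  twist: [0, 0]

```text
clock: 15.35
position: [0.4827, -0.3335, 0.1535]
tool_rot: [-3.141, -0.001, 1.37]
force: [-0.1, 0.6, 0.1]
grip_width: 0.0855
finger_force: 0.0
```

```bash
python3 - <<'E'
from lid import *
from workcell import viewer
p,s=pose(); print(p,s['clock'])
d={n:viewer.grab_frame(n) for n in ['wrist','side','scene']}; pickle.dump(d,open('d8.pkl','wb'))
f=d['wrist']; q=proj(f,[[.484,-.335,.0]]); print(q)
A=cv2.resize(f['img'][180:380,190:450,::-1],(520,400),interpolation=cv2.INTER_CUBIC)
B=cv2.resize(d['scene']['img'][180:290,230:440,::-1],(382,200),interpolation=cv2.INTER_CUBIC)
B2=cv2.resize(d['side']['img'][110:270,260:400,::-1],(280,320),interpolation=cv2.INTER_CUBIC)
C=np.zeros((600,800,3),np.uint8); C[:400,:520]=A; C[400:,:382]=B; C[:320,520:]=B2
cv2.imwrite('pics/c8.png',C)
d0=pickle.load(open('d0.pkl','rb'))
for n,(v0,v1,u0,u1) in {'scene':(195,232,252,328),'side':(205,262,285,325)}.items(): print(n,np.abs(d0[n]['img'][v0:v1,u0:u1].astype(int)-d[n]['img'][v0:v1,u0:u1]).mean())
E
```

```text
[ 0.48265775 -0.33350038  0.1534776   1.36958671] 15.35
[[319.66522647 185.43452427]]
scene 3.019203413940256
side 14.44751461988304
```

View pics/c8.png

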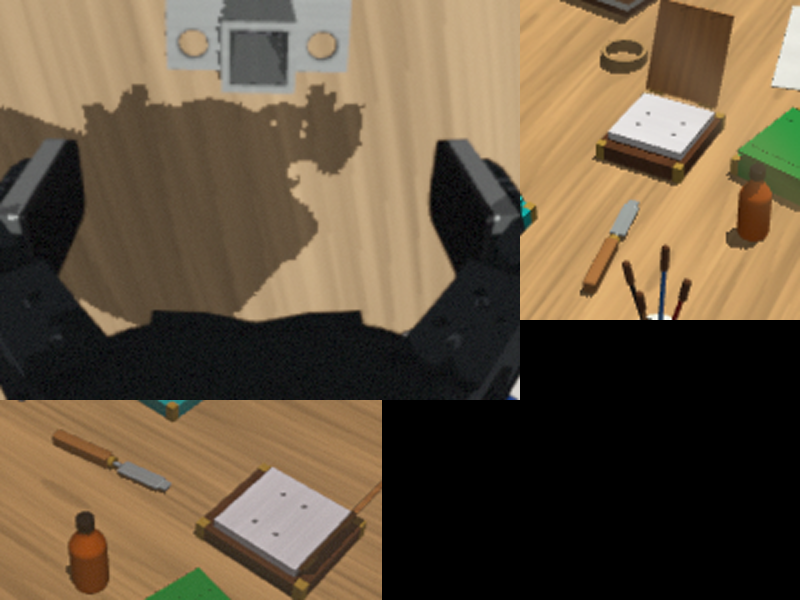

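The view shows the lid standing open past upright and the knife flat on the table. The deck's four holes are visible in both the side view, (637–682, 112–134), and the scene view, (254–304, 494–534). The flange tube is at (258,57) and its plate's lower corners at (167,72) and (349,70). I'll fit the flange and the deck holes.

```bash
python3 - <<'E'
from lid import *
m=lambda a:np.array(a,float)/1000
d=pickle.load(open('d8.pkl','rb')); d0=pickle.load(open('d0.pkl','rb')); mo,k=pickle.load(open('pose.pkl','rb'))
w=lambda a:(np.array(a)+.5)/2-.5+[190,180]
q=lambda a:(np.array(a)+.5)/3.8-.5+[190,140]
s=lambda a:(np.array(a)+.5)/4-.5+[230,140]
W=(d['wrist'],m([[-45,-30,6],[45,-30,6],[-32,-17,6],[32,-17,6],[-14,-14,76],[14,-14,76]]),w([(167,72),(349,70),(193,43),(322,45),(222,92),(293,92)]))
D=(d0['side'],m([[-45,-30,6],[45,-30,6],[45,30,6]]),q([(132,522),(225,580),(283,528)]))
D=(d0['side'],m([[-45,-30,6],[45,-30,6],[45,30,6]]),q([(132,522),(225,580),(283,528)]))
p0=[.484,-.335,-.2]
for o in ([W],[D],[W,D]):
    fl,r=fit(o,p0); print('flange',fl.round(4),r.round(1).tolist())
fl,_=fit([W],p0)
# deck holes
H=m([[-32,-17,42],[32,-17,42],[-32,17,42],[32,17,42]]); obs=[]
for n in('scene','side'):
    g=255-cv2.cvtColor(d[n]['img'],cv2.COLOR_RGB2GRAY).astype(float); pr=proj(d[n],T(mo,H)); out=[]
    for u,v in pr:
        y0,x0=int(round(v))-6,int(round(u))-6; a=g[y0:y0+13,x0:x0+13]; a=np.clip(a-np.median(a)-12,0,None)
        j=np.unravel_index(a.argmax(),a.shape); yy,xx=np.mgrid[:13,:13]; a=a*((yy-j[0])**2+(xx-j[1])**2<8)
        out.append((x0+(a*xx).sum()/a.sum(),y0+(a*yy).sum()/a.sum()))
    print(n,pr.round(1).tolist(),np.round(out,1).tolist()); obs.append((d[n],H,np.array(out)))
for o in ([obs[0]],[obs[1]],obs):
    mm,r=fit(o,mo); print('mount',mm.round(4),np.abs(r).max().round(2))
pickle.dump((mm,fl,obs),open('pose2.pkl','wb'))
p,_=pose(); plan(p,[(fl[0],fl[1],.03,fl[2]+np.pi/2)],step=.025)
E
```

```text
flange [ 0.4831 -0.3334 -0.1985] [[0.3, -0.9], [-0.8, -0.2], [-0.2, 1.1], [0.3, -0.0], [-0.4, 0.1], [0.7, -0.0]]
flange [ 0.4856 -0.3353 -0.2049] [[-0.5, -0.2], [-0.0, 0.1], [0.5, -0.0]]
flange [ 0.4833 -0.3334 -0.2007] [[0.4, -1.0], [-0.7, -0.1], [-0.1, 1.1], [0.4, 0.1], [-0.3, 0.1], [0.9, 0.0], [-0.8, -0.9], [-0.3, -0.7], [0.1, -0.8]]
scene [[384.7, 231.8], [369.2, 246.5], [396.2, 238.5], [380.8, 253.6]] [[385.2, 231.5], [369.6, 246.2], [396.8, 238.3], [381.1, 253.4]]
side [[318.7, 171.6], [336.5, 176.8], [323.5, 166.3], [341.0, 171.3]] [[323.6, 166.3], [336.3, 176.9], [323.6, 166.2], [336.3, 176.9]]
mount [ 0.5076  0.1564 -0.0407] 0.09
mount [ 0.509   0.156  -0.1393] 4.9
mount [ 0.508   0.1565 -0.0559] 5.6
5 [[0.01,0.0,2.48],[0.01,0.01,2.47],[0.0,0.0,2.48],[0.01,0.01,2.47],[0.0,0.0,2.48]] tw [-0.0, -0.0, -0.0, -0.1, -0.0]
end [ 0.4831 -0.3334  0.03    1.3715]
```

move_arm:
  gripper: [1, 1, 1, 1, 1, 1, 1, 1]
  linear:
    - [0, 0, 2.5]
    - [0, 0, 2.5]
    - [0, 0, 2.5]
    - [0, 0, 2.5]
    - [0, 0, 1.6]
    - [0, 0, 0.7]
    - [0, 0, 0]
    - [0, 0, 0]
  twist: [0, 0, 0, 0, 0, 0, 0, 0]

```text
clock: 16.3
position: [0.4829, -0.3348, 0.0318]
tool_rot: [3.141, 0.0, 1.368]
force: [-0.2, -0.6, 0.5]
grip_width: 0.0855
finger_force: 0.0
```

move_arm:
  gripper: [0.6, 0.4, 0.3, 0.2, 0.2, 0.2, 0.2, 0.2]
  linear:
    - [0, 0, 0]
    - [0, 0, 0]
    - [0, 0, 0]
    - [0, 0, 0]
    - [0, 0, 0]
    - [0, 0, 0]
    - [0, 0, 0]
    - [0, 0, 0]
  twist: [0, 0, 0, 0, 0, 0, 0, 0]
  squeeze: 80

```text
clock: 17.1
position: [0.4827, -0.3347, 0.0314]
tool_rot: [3.141, 0.0, 1.368]
force: [-0.6, 1.3, 6.8]
grip_width: 0.0268
finger_force: 79.4
```

```bash
python3 - <<'E'
from lid import *
m=lambda a:np.array(a,float)/1000
d=pickle.load(open('d8.pkl','rb')); mo,k=pickle.load(open('pose.pkl','rb'))
H=m([[-32,-17,42],[32,-17,42],[-32,17,42],[32,17,42]]); obs=[]
for n in('scene','side'):
    g=255-cv2.cvtColor(d[n]['img'],cv2.COLOR_RGB2GRAY).astype(float); pr=proj(d[n],T(mo,H)); out=[]
    for u,v in pr:
        y0,x0=int(round(v))-3,int(round(u))-3; a=g[y0:y0+7,x0:x0+7]; a=np.clip(a-np.median(a)-10,0,None)
        yy,xx=np.mgrid[:7,:7]; out.append((x0+(a*xx).sum()/a.sum(),y0+(a*yy).sum()/a.sum()))
    print(n,pr.round(1).tolist(),np.round(out,1).tolist()); obs.append((d[n],H,np.array(out)))
for o in ([obs[0]],[obs[1]],obs):
    mm,r=fit(o,mo); print('mount',mm.round(4),np.abs(r).max().round(2))
pickle.dump((mm,obs),open('pose2.pkl','wb'))
p,s=pose(); print(p,s['grip_width'],s['finger_force'])
E
```

```text
scene [[384.7, 231.8], [369.2, 246.5], [396.2, 238.5], [380.8, 253.6]] [[385.3, 231.5], [369.6, 246.2], [396.7, 238.3], [381.1, 253.4]]
side [[318.7, 171.6], [336.5, 176.8], [323.5, 166.3], [341.0, 171.3]] [[318.6, 171.6], [336.3, 176.9], [323.6, 166.3], [341.1, 171.4]]
mount [ 0.5076  0.1565 -0.041 ] 0.09
mount [ 0.509   0.1558 -0.0454] 0.09
mount [ 0.5081  0.1565 -0.0422] 0.23
[ 0.4827034  -0.33472302  0.03137194  1.36813519] 0.026821890659904524 79.38251710496843
```

```bash
python3 - <<'E'
from plan import *
p,_=pose(); c=plan(p,[(*p[:2],.15,p[3]),(.508,.1558,.15,1.5288)],step=.035)
E
```

```text
8 [[0.0,0.0,-2.97],[0.0,0.0,-2.96],[0.0,0.0,-2.97],[0.0,0.0,-2.96],[3.24,-0.49,-0.0],[3.24,-0.46,-0.0],[3.25,-0.43,-0.0],[3.25,-0.39,-0.0]] tw [-0.0, -0.0, -0.0, -0.0, -0.6, -0.6, -0.6, -0.6]
8 [[3.25,-0.36,-0.0],[3.26,-0.32,-0.0],[3.26,-0.29,-0.0],[3.26,-0.25,-0.0],[3.27,-0.22,-0.0],[3.27,-0.19,-0.0],[3.27,-0.15,-0.0],[3.27,-0.12,-0.0]] tw [-0.6, -0.6, -0.6, -0.6, -0.6, -0.6, -0.6, -0.7]
3 [[3.28,-0.08,-0.0],[3.27,-0.04,-0.0],[3.28,-0.0,-0.0]] tw [-0.6, -0.7, -0.6]
end [0.508  0.1558 0.15   1.5287]
```

move_arm:
  gripper: [0.2, 0.2, 0.2, 0.2, 0.2, 0.2, 0.2, 0.2]
  linear:
    - [0, 0, -2.97]
    - [0, 0, -2.96]
    - [0, 0, -2.97]
    - [0, 0, -2.96]
    - [3.24, -0.49, 0]
    - [3.24, -0.46, 0]
    - [3.25, -0.43, 0]
    - [3.25, -0.39, 0]
  twist: [0, 0, 0, 0, -0.6, -0.6, -0.6, -0.6]

```text
clock: 17.9
position: [0.489, -0.2024, 0.1496]
tool_rot: [-3.142, -0.0, 1.41]
force: [1.2, -0.2, -2.7]
grip_width: 0.0272
finger_force: 79.6
```

move_arm:
  gripper: [0.2, 0.2, 0.2, 0.2, 0.2, 0.2, 0.2, 0.2]
  linear:
    - [3.25, -0.36, 0]
    - [3.26, -0.32, 0]
    - [3.26, -0.29, 0]
    - [3.26, -0.25, 0]
    - [3.27, -0.22, 0]
    - [3.27, -0.19, 0]
    - [3.27, -0.15, 0]
    - [3.27, -0.12, 0]
  twist: [-0.6, -0.6, -0.6, -0.6, -0.6, -0.6, -0.6, -0.7]

```text
clock: 18.7
position: [0.5024, 0.0592, 0.1495]
tool_rot: [-3.141, -0.0, 1.496]
force: [1.5, 0.5, -2.3]
grip_width: 0.0273
finger_force: 79.5
```

move_arm:
  gripper: [0.2, 0.2, 0.2, 0.2, 0.2, 0.2]
  linear:
    - [3.28, -0.08, 0]
    - [3.27, -0.04, 0]
    - [3.28, 0, 0]
    - [0, 0, 0]
    - [0, 0, 0]
    - [0, 0, 0]
  twist: [-0.6, -0.7, -0.6, 0, 0, 0]

```text
clock: 19.3
position: [0.5076, 0.155, 0.1495]
tool_rot: [-3.141, 0.0, 1.528]
force: [0.4, -0.6, -2.6]
grip_width: 0.0275
finger_force: 79.4
```

```bash
python3 - <<'E'
from plan import *
p,s=pose(); print(p,s['force'],s['moment'],s['tool_rot'])
c=plan(p,[(.508,.1558,.0884,1.5288)],step=.02)
E
```

```text
[0.50764824 0.15504156 0.14949408 1.52782589] [ 0.37019049 -0.64544734 -2.59871403] [-0.00971366  0.04813622  0.04948138] [-3.14145036e+00  4.96007879e-04  1.52782589e+00]
4 [[0.02,0.01,1.53],[0.02,0.01,1.53],[0.02,0.01,1.52],[0.02,0.0,1.53]] tw [-0.0, -0.0, -0.0, -0.1]
end [0.508  0.1558 0.0884 1.5296]
```

move_arm:
  gripper: [0.2, 0.2, 0.2, 0.2, 0.2, 0.2, 0.2, 0.2]
  linear:
    - [0.02, 0, 1.5]
    - [0.02, 0.01, 1.5]
    - [0.02, 0.01, 1.5]
    - [0.02, 0.01, 1.2]
    - [0, 0, 0.4]
    - [0, 0, 0]
    - [0, 0, 0]
    - [0, 0, 0]
  twist: [0, 0, 0, 0, 0, 0, 0, 0]

```text
clock: 20.1
position: [0.5084, 0.1568, 0.0891]
tool_rot: [3.141, -0.0, 1.529]
force: [0.1, -0.3, -1.7]
grip_width: 0.0275
finger_force: 79.4
```

```bash
python3 - <<'E'
from lid import *
from workcell import viewer
m=lambda a:np.array(a,float)/1000
p,s=pose(); print(p,s['force'],s['clock'])
d={n:viewer.grab_frame(n) for n in ['wrist','side','scene']}; pickle.dump(d,open('d9.pkl','wb'))
mm,obs=pickle.load(open('pose2.pkl','rb'))
P=m([[-45,-30,63],[45,-30,63],[-45,30,63],[45,30,63]])
C=np.zeros((600,800,3),np.uint8)
sc=proj(d['scene'],T(mm,[[0,0,.06]]))[0]; sd=proj(d['side'],T(mm,[[0,0,.06]]))[0]; wr=proj(d['wrist'],T(mm,[[0,0,.06]]))[0]
print(sc,sd,wr)
for n,c,x0,y0,w,h,k in [('scene',sc,0,0,66,50,6),('side',sd,400,0,66,50,6),('wrist',wr,0,300,200,75,4)]:
    u,v=int(c[0])-w//2,int(c[1])-h//2
    if n=='wrist': v=int(np.clip(v,0,325)); u=int(np.clip(u,0,440))
    print(n,u,v,k); a=cv2.resize(d[n]['img'][v:v+h,u:u+w,::-1],None,fx=k,fy=k,interpolation=cv2.INTER_CUBIC); C[y0:y0+a.shape[0],x0:x0+a.shape[1]]=a
    print(((proj(d[n],T(mm,P))-[u,v]+.5)*k-.5+[x0,y0]).round(0).tolist())
cv2.imwrite('pics/c9.png',C)
E
```

```text
[0.50836505 0.15679466 0.08908669 1.52872569] [ 0.13561042 -0.25851904 -1.7370085 ] 20.1
[383.87206916 237.24041125] [329.75222472 166.73613542] [317.3933083  234.67499507]
scene 350 212 6
[[211.0, 53.0], [77.0, 175.0], [334.0, 123.0], [201.0, 252.0]]
side 296 141 6
[[505.0, 159.0], [656.0, 203.0], [557.0, 103.0], [705.0, 146.0]]
wrist 217 197 4
[[124.0, 627.0], [683.0, 627.0], [90.0, 265.0], [716.0, 265.0]]
```

View pics/c9.png

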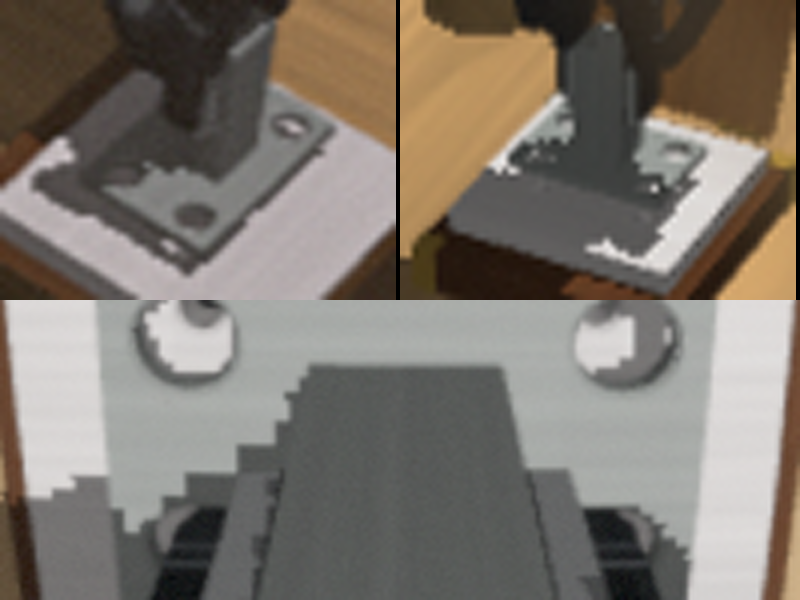

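In the wrist part, the plate's sides match the prediction. The upper flange holes are centred near (187,335) and (627,337), with threads at about (203,306) and (598,310). I'll compute the residual misalignment from these.

```bash
python3 - <<'E'
from lid import *
m=lambda a:np.array(a,float)/1000
d=pickle.load(open('d9.pkl','rb')); mm,obs=pickle.load(open('pose2.pkl','rb'))
f=d['wrist']; W=lambda P:((proj(f,T(mm,P))-[217,197]+.5)*4-.5+[0,300]).round(0)
print('flange holes top',W(m([[-32,17,63],[32,17,63],[-32,17,57],[32,17,57]])).tolist(),'threads',W(m([[-32,17,42],[32,17,42]])).tolist())
o=lambda x,y:((x+.5)/4-.5+217,(y-300+.5)/4-.5+197)
inv=lambda P:(R.from_euler('z',-mm[2]).apply(np.array(P)-[mm[0],mm[1],0])*1000).round(1)
for q in[(187,335),(627,337)]: print('hole',inv(at_z(f,*o(*q),.063)))
# ellipse bounds check: print predicted rim rows
t=np.linspace(0,2*np.pi,40)
for cx in(-32,32):
    r=W(m(np.c_[cx+7.5*np.cos(t),17+7.5*np.sin(t),0*t+63])); print(r.min(0),r.max(0))
# wider grey crop around holes as numbers
for cx in (-32,32):
    q=proj(f,T(mm,m([[cx,17,63]])))[0]; u,v=int(round(q[0])),int(round(q[1])); g=cv2.cvtColor(f['img'],cv2.COLOR_RGB2GRAY)
    print(u,v); print('\n'.join(' '.join('%3d'%x for x in row) for row in g[v-18:v+19:1,u-17:u+18:1]))
E
```

```text
flange holes top [[183.0, 351.0], [623.0, 351.0], [189.0, 339.0], [617.0, 338.0]] threads [[205.0, 310.0], [601.0, 310.0]]
hole [-31.2  19.5  63. ]
hole [32.4 19.2 63. ]
[132. 302.] [234. 400.]
[572. 302.] [673. 399.]
262 209
165 164 164 165 165 164 163 165 166 165 165 166 165 166 166 165 167 166 165 165 165 168 166 167 166 165 167 166 167 167 167 166 167 165 166
163 164 163 163 164 162 164 163 163 163 165 163 165 163 163 161 162 162 163 164 164 164 163 165 164 165 164 166 163 165 164 165 164 163 165
164 163 165 165 165 165 165 165 163 163 164 162 163 157 151 151 150 149 149 154 154 159 163 163 165 165 164 164 165 164 167 165 165 165 164
165 166 165 168 166 166 166 166 166 164 162 152 141 139 148 159 158 149 148 132 127 133 142 148 156 164 166 166 167 166 165 166 166 166 166
168 167 166 168 168 166 167 165 161 154 146 134 126 130 173 187 178 156 138 112  98  94 102 117 137 154 164 168 167 167 167 165 167 166 168
168 167 168 167 166 167 166 163 151 139 126 125 123 136 194 203 184 148 114 104  94  72  55  72  95 129 152 161 165 169 169 168 167 168 167
167 167 168 168 168 169 164 153 13
[... 8793 characters left out ...]

174 174 173 174 173 173 172 173 172 174 175 173 173 173 173 172 174 173 173 172 173 172 173 174 171 173 173 172 174 173 172 173 174 173 173
174 174 173 173 172 173 174 173 173 173 172 173 173 173 173 173 172 173 173 172 173 173 174 173 173 173 173 172 172 173 173 173 173 172 172
173 172 173 173 172 171 172 171 172 174 173 172 171 172 172 172 172 171 172 173 171 172 172 172 171 171 171 171 172 171 172 173 171 171 173
173 173 170 171 172 171 172 171 172 172 171 170 171 170 170 171 170 171 168 171 170 171 171 171 171 170 170 171 169 171 171 170 171 171 171
170 170 169 169 169 168 170 169 169 167 167 169 169 169 169 169 169 170 168 169 169 169 168 170 169 170 169 170 168 167 169 169 169 169 170
```

The threads sit exactly where predicted, but the flange is about 2.2 mm too far in +y and 0.5 mm in +x. I'll correct that.

move_arm:
  gripper: [0.2, 0.2, 0.2, 0.2, 0.2, 0.2]
  linear:
    - [-0.22, -0.05, 0.05]
    - [0, 0, 0]
    - [0, 0, 0]
    - [0, 0, 0]
    - [0, 0, 0]
    - [0, 0, 0]
  twist: [0, 0, 0, 0, 0, 0]

```text
clock: 20.85
position: [0.5075, 0.1546, 0.088]
tool_rot: [-3.142, 0.0, 1.529]
force: [0.2, 0.6, -1.9]
grip_width: 0.0272
finger_force: 79.4
```

```bash
python3 - <<'E'
from lid import *
from workcell import viewer
m=lambda a:np.array(a,float)/1000
p,s=pose(); print(p,s['tool_rot'],s['force'],s['clock'])
f=viewer.grab_frame('wrist'); g=cv2.cvtColor(f['img'],cv2.COLOR_RGB2GRAY).astype(np.float32); pickle.dump(f,open('w10.pkl','wb'))
mm,obs=pickle.load(open('pose2.pkl','rb'))
# flange displacement: rim score = outside minus inside brightness ring (plate vs dark hole wall), over dx,dy
t=np.linspace(0,2*np.pi,72)
def ring(c,r,z):
    q=proj(f,T(mm,np.c_[c[0]+r*np.cos(t),c[1]+r*np.sin(t),0*t+z])).astype(np.float32)
    return cv2.remap(g,q[:,:1],q[:,1:],cv2.INTER_LINEAR).ravel()
for cx in(-.032,.032):
    best=max(((np.mean(np.clip(ring((cx+a,.017+b),.0083,.063)-ring((cx+a,.017+b),.0067,.063),-60,60)[36:])*1+np.mean(-np.abs(ring((cx+a,.017+b),.0083,.063)-168)),a*1e3,b*1e3) for a in np.arange(-.005,.0051,.0005) for b in np.arange(-.005,.0051,.0005))); print(np.round(best,1))
E
```

```text
[0.50745297 0.15458446 0.08798839 1.52886212] [-3.14156899e+00  6.34422163e-05  1.52886212e+00] [ 0.15420181  0.6472214  -1.89901528] 20.85
[24.3  0.5 -0.5]
[23.5 -1.  -0.5]
```

```bash
python3 -c "
from workcell import bot
print(bot.job_done())"
```

```text
the job is handed in; nothing more can be done
None
```

I handed the job in at about 21 s: the lid was levered open with the knife to about 1.9 rad, the knife lies flat on the table, and the flange is held level about 15 mm above the deck, its holes within about 1 mm of the threads by my last measurement.

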